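# Heft the housings, load the complete one into the insulation tester and close the hood

## Task

One of the three look-alike aluminium housings on the blue mat has its heavy transformer in it and the other two are as good as empty: find the heavy one by lifting and lay it flat in the tester's nest, between the orange corner blocks with its terminals towards the black contact block. Then lower the clear hood gently until it is fully shut. Leave the two light housings standing flat on the mat, drop nothing, and do not disturb the solder spool or the screwdriver beside them.

Things in the scene. Friction and masses are not known exactly. Their poses are not given: they have to be found in the camera images.
- unit1: Sealed aluminium housing, one of three that look the same: 112 (x) x 60 (y) x 44 (z) mm, plus a black terminal block 34 wide, 12 to 32 mm up, that sticks 10 mm out of its +x end (red and white cap). Origin: centre of the underside, z up. One of the three, any of them, holds the transformer and weighs 0.65 to 0.9 kg; the other two weigh 0.25 to 0.35 kg. Nothing outside shows which.
- unit2: The same kind of housing as unit1, same sizes and axes; it may be heavy or light.
- unit3: The same kind of housing as unit1, same sizes and axes; it may be heavy or light.
- unit1_term (a point): Middle of the outer face of unit1's terminal block: 66 mm along the housing's +x from its origin and 22 mm up.
- unit2_term (a point): Middle of the outer face of unit2's terminal block: 66 mm along the housing's +x from its origin and 22 mm up.
- unit3_term (a point): Middle of the outer face of unit3's terminal block: 66 mm along the housing's +x from its origin and 22 mm up.
- mat: Blue bench mat, fixed, 380 (x) x 340 (y) x 3 mm; origin at the centre of its underside. The three housings stand on it.
- tester: Insulation tester, fixed: grey steel base 275 deep x 320 wide x 60 mm high, deck at 60 mm. Origin under the deck's centre on the bench; its front (-x: panel with lamps and red stop) reaches to x = -150 mm, its rear to x = +125 mm; y along the hinge. It stands to the left of the mat with the front turned towards the mat.
- nest: White nest plate on the tester's deck, its top 8 mm above this origin (on the deck, midway between the orange blocks). A housing lies in it with its axes along the nest's, +x to the black contact block (face at x = 75 mm): its origin at x 0, y 0, z 8 mm. Orange corner blocks, 14 mm high, leave 3.5 mm of play at each side and end; the middle 72 mm of the long sides is free for the fingers.
- hood (a joint): Angle of the clear hood (rad): 0 fully shut, grows as it opens, to 1.85; starts at 1.55 to 1.75. A stiff friction hinge keeps it where it is left: shutting takes about 1 to 6 N at the bar, down to the stop at 0. The hood is 200 deep x 280 wide x 85 mm high with aluminium edges, 0.6 kg; shut, it clears a seated housing by over 20 mm.
- hood_hinge (a point): Middle of the hood's hinge line: at tester x = +100 mm, y = 0, z = 60 mm; the line runs along the tester's y. The hood turns up and back about it.
- hood_bar (a point): Middle of the hood's red handle bar, a round bar 12 mm thick, 120 mm long, along the tester's y, standing 50 mm off the hood's front wall. When shut it lies 250 mm in front (tester -x) of the hinge line and 70 mm above it, 15 mm below the hood's top; when open it stands on top. The axes turn with the hood.
- spool: Bystander: solder spool, 60 mm across, 46 mm high, standing on the mat.
- driver: Bystander: yellow-handled screwdriver, 170 mm, lying on the mat's edge.
Mind the look-alikes: they are no part of the job. Leave any pink or purple look-alike of the unit2 alone.

How it is judged:
By the outcome, as a careful person would: the job done as asked, in the order asked, and still so for the second after the job is handed in, with the robot touching nothing.
It also fails if it takes over 70 s, if anything falls off the work surface, if the arm or the gripper's body presses on something with over 40 N, if the wrist force passes 120 N, or if a joint passes its speed limit or range.

## Robot

A 6-joint arm with a two-finger parallel gripper is mounted at the origin on the work surface. World frame = base frame: x ahead of the robot, y to its left, z up, the work surface at z = 0. Lengths are in m, angles in rad, forces in N, time in s.
With the tool pointing down it reaches from about 0.275 to 0.725 m from the base axis. Payload 5.6 kg.
Tool frame: the origin (TCP) lies midway between the tips of the shut fingers; the grasp point (between the pads) lies 19 mm behind it; z points along the fingers, y is the line along which they close (so a half turn about z gives the same grasp; the last joint's range is limited). The gripper opens to 85 mm and grips with 20 to 120 N. Pads are 22 mm wide; open, the fingers measure 114 mm over their backs; the gripper's body (76 mm by 85 mm) begins 54 mm behind the grasp point. The pads swing forward as they close: fully open they stand 13 mm farther back than shut.
Start: joints at [1.521, 0.255, 0.108, 0, -1.424, -0.285], TCP at [0.181, 0.519, 0.231] pointing down, gripper open.
Joint ranges: [-2.95, 2.95], [-1.21, 1.97], [-1.09, 1.5], [-2.87, 1.71], [-2.94, -0.07], [-3.05, 3.05]. Speed limits (rad/s): [2.57, 2.57, 3.14, 3.14, 3.14, 3.14].

## Interface

Orientations are given as a unit quaternion [w, x, y, z].
In Python, from cell import r gives the robot as it stands. The module is installed in compiled form; this text tells all that it offers.
- The arm moves only by the tool step_arm, never from a script. Its argument "motion" is a list of rows, each an object with "translation": the shift along the tool's x, y, z as a fraction of full scale, a list of three; "yaw": the turn about the tool's z as a fraction of full scale. In form: [{"translation": [dx, dy, dz], "yaw": yaw}, ...]. A call has 1 to 8 rows; each row is the pose to reach, as a shift and turn from the pose commanded when the call began, along the tool's axes at that moment; what a row does not reach only later rows make up. Full scale, the value 1, is 500 mm for a shift and pi/4 rad for a turn. A row lasts 1/12 s, in which the tool goes at most 41.7 mm and 7.16 degrees, less where a joint would pass 70% of its speed; a pose out of reach is approached as far as the arm can. A call with a number of a shift or a turn outside -1 to 1 is refused whole. A call with a gripper value outside its range is refused whole. "jaw" is the opening, from 0 (shut) to 1 (fully open), set as the call begins (left out, the last holds). The fingers move at their own pace and stop on an object; the grip force is fixed at half the most. Time passes only in rows, so rows that repeat a pose let the fingers close. It gives the time, the measured TCP pose, the force, the opening and the grip force at its end, in the units of the state.
- r.sense(): the state, without advancing time (a new reading comes with each control period).
- r.grab_frame(name): name is "side" or "top"; returns (picture, depth): 384x512x3 uint8, red, green, blue; 384x512 float32, m along the optical axis (not along the pixel's ray), 0 where there is no reading.
- r.calibration(name): a dict with "camera_matrix" (3x3 intrinsics, pixels), "R" (3x3) and "t" (3): a world point X has camera coordinates R X + t. Camera axes: x right, y down, z forward; pixel columns grow to the right and rows downward; lengths in m; the calibration is good to about 2 mm. A picture is of the moment at which its call begins. calibration takes no time and is no camera call.
- r.sign_off(): hands the job in; it is judged then, once.
The state is a dict: "time": time; "q": joint angles; "joint_velocities": joint speeds; "joint_efforts": joint torques, N m; "eef_pos": TCP position; "orientation": TCP orientation; "contact_force": force on the tool from outside, world axes, zero at the start; "moment": the same for the moment, N m; "opening": finger opening in m; "grip_force": force on a finger pad.
Only numpy, scipy, OpenCV 4.12 (cv2) and the standard library are available. Lean on these libraries where they do the work, as an engineer would, in place of code of your own. Each camera call takes 0.05 s, during which the arm holds its last target. There are 200 camera calls.

## Working session

There is one attempt and no reset: what is moved stays moved. The work goes in short steps, Python scripts to look and compute and a tool call to move; the robot and the scene stay as the last step left them, time stands still between calls to the robot, and variables do not carry over. Pictures are saved under pics/ and viewed, at most 10 in all, crops included, and the job is handed in when it is done.

Besides the shell and the picture viewer there is one more tool, called after ">>>" as name(argument=value, ...) on one line, values as JSON. step_arm: Moves the arm, as the interface text tells. Its arguments: {"type":"object","properties":{"motion":{"type":"array","items":{"type":"object","properties":{"translation":{"type":"array","items":{"type":"number","minimum":-1,"maximum":1}},"yaw":{"type":"number","minimum":-1,"maximum":1}}}},"jaw":{"type":"number"}},"required":["motion"]}

```bash
mkdir -p pics
python3 - <<'E'
from cell import r
import cv2,numpy as np
s=r.sense();print({k:np.round(v,3) for k,v in s.items()})
for n in("side","top"):
    p,d=r.grab_frame(n);c=r.calibration(n);cv2.imwrite(f"pics/{n}0.png",p[:,:,::-1]);np.savez(f"{n}0.npz",p=p,d=d,**c);print(n,c,-np.array(c["R"]).T@c["t"])
E
```

```text
{'time': np.float64(0.0), 'q': array([ 1.521,  0.256,  0.107, -0.   , -1.424, -0.285]), 'joint_velocities': array([ 0.002, -0.   , -0.   ,  0.   ,  0.   , -0.002]), 'joint_efforts': array([ 0.0000e+00, -3.8663e+01,  2.3794e+01,  5.3650e+00, -6.0000e-03,
        0.0000e+00]), 'eef_pos': array([0.181, 0.519, 0.23 ]), 'orientation': array([ 0.001,  0.986, -0.167, -0.   ]), 'contact_force': array([ 0.748, -0.259, -0.16 ]), 'moment': array([-0.002,  0.022, -0.033]), 'grip_force': np.float64(0.0), 'opening': np.float64(0.086)}
side {'camera_matrix': array([[404.14265819,   0.        , 255.00098233],
       [  0.        , 404.14265819, 188.56495038],
       [  0.        ,   0.        ,   1.        ]]), 'R': array([[ 0.786915  , -0.61705922, -0.00164259],
       [-0.47905139, -0.60923605, -0.6319345 ],
       [ 0.38894028,  0.49806562, -0.77502006]]), 't': array([-0.4466797 ,  0.22470214,  1.14997388])} [ 0.01187166 -0.71149364  1.03251615]
top {'camera_matrix': array([[367.01678811,   0.        , 252.62945825],
       [  0.        , 367.01678811, 194.59449557],
       [  0.        ,   0.        ,   1.        ]]), 'R': array([[-0.0013067 , -0.99985268, -0.01711439],
       [-0.99381706,  0.00319851, -0.11098385],
       [ 0.11102224,  0.01686355, -0.99367484]]), 't': array([-0.10481229,  0.47912395,  1.13559207])} [ 0.34994862 -0.12547945  1.17979049]
```

View pics/side0.png

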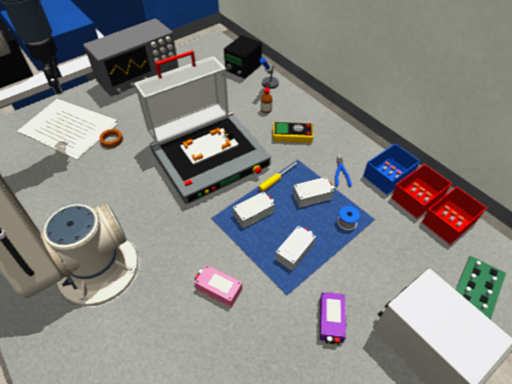

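View pics/top0.png

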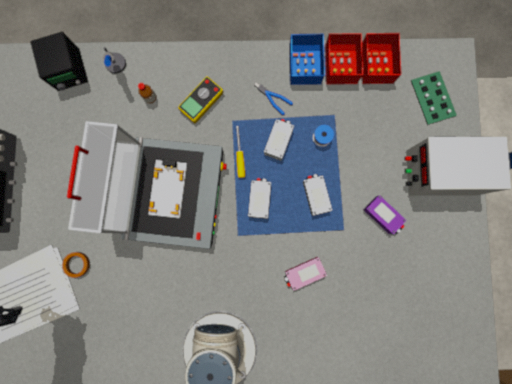

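```bash
cat > h.py <<'E'
import numpy as np,cv2
def load(n,i=0): return np.load(f"{n}{i}.npz")
def ray(c,u,v):
    R=c["R"];d=R.T@np.linalg.solve(c["camera_matrix"],[u,v,1.]);return -R.T@c["t"],d
def onz(c,u,v,z):
    o,d=ray(c,u,v);return o+d*(z-o[2])/d[2]
def proj(c,X):
    p=c["camera_matrix"]@(c["R"]@np.asarray(X,float)+c["t"]);return p[:2]/p[2]
def tri(c1,p1,c2,p2):
    o1,d1=ray(c1,*p1);o2,d2=ray(c2,*p2)
    s=np.linalg.lstsq(np.c_[d1,-d2],o2-o1,rcond=None)[0]
    a,b=o1+d1*s[0],o2+d2*s[1];return (a+b)/2,np.linalg.norm(a-b)
def cloud(c):
    d=c["d"];v,u=np.indices(d.shape);K=c["camera_matrix"]
    P=np.stack([(u-K[0,2])/K[0,0]*d,(v-K[1,2])/K[1,1]*d,d],-1);return (P-c["t"])@c["R"]
E
python3 - <<'E'
from h import *
t,s=load("top"),load("side")
a=cv2.resize(t["p"][100:260,55:355],None,fx=2.66,fy=2.66,interpolation=3);cv2.imwrite("pics/topc.png",a[:,:,::-1])
b=cv2.resize(s["p"][40:290,120:390],None,fx=2.4,fy=2.4,interpolation=3);cv2.imwrite("pics/sidec.png",b[:,:,::-1])
for n,c in(("top",t),("side",s)):
    P=cloud(c);rgb=c["p"].astype(int);
    hsv=cv2.cvtColor(c["p"],cv2.COLOR_RGB2HSV)
    blue=cv2.inRange(hsv,(100,100,40),(125,255,200))
    z=P[...,2]
    # housing tops: bright, low saturation, z 35..60mm
    m=((z>.036)&(z<.058)&(hsv[...,1]<60)&(hsv[...,2]>120)&(c["d"]>0)).astype(np.uint8)
    k,l,st,ce=cv2.connectedComponentsWithStats(m)
    for i in range(1,k):
        if st[i,4]>200:
            cn=max(cv2.findContours((l==i).astype(np.uint8),0,2)[0],key=cv2.contourArea)
            print(n,ce[i].round(1),st[i,4],np.median(P[l==i],0).round(4),cv2.minAreaRect(P[l==i][:,:2].astype(np.float32)))
    mm=blue>0; print("mat z",np.median(z[mm&(np.abs(z)<.02)]))
E
```

```text
top [278.5 138.2] 681 [ 0.6554 -0.1891  0.0468] ((0.6595732569694519, -0.18940329551696777), (0.06059572473168373, 0.12147727608680725), 69.27963256835938)
top [317.4 194.8] 714 [ 0.4747 -0.3063  0.0468] ((0.4808124303817749, -0.3062094748020172), (0.12255784869194031, 0.06183724105358124), 13.735713005065918)
top [259.2 198.6] 709 [ 0.463  -0.1261  0.0467] ((0.46791544556617737, -0.12657365202903748), (0.06087994948029518, 0.11989527940750122), 84.57279205322266)
top [384.3 212.2] 229 [ 0.4216 -0.5115  0.0442] ((0.420625239610672, -0.5120837688446045), (0.06042599305510521, 0.03695221245288849), 45.72119140625)
top [305.5 273.5] 727 [ 0.2343 -0.2673  0.0439] ((0.23463506996631622, -0.26522451639175415), (0.06015903130173683, 0.11559677124023438), 24.06390953063965)
mat z 0.00280792058567033
side [452.6  29.7] 638 [1.8096 0.1003 0.0468] ((1.8100403547286987, 0.14527800679206848), (0.676426887512207, 0.027409885078668594), 89.3602523803711)
side [313.3 188. ] 565 [ 0.6518 -0.1903  0.0477] ((0.6580237746238708, -0.19145239889621735), (0.06409282982349396, 0.12353084236383438), 69.38833618164062)
side [253.2 205.8] 618 [ 0.4593 -0.1291  0.0476] ((0.4670606851577759, -0.12735477089881897), (0.06434548646211624, 0.12298212945461273), 85.59464263916016)
side [295.8 244.3] 760 [ 0.4712 -0.3098  0.0479] ((0.478116512298584, -0.30725428462028503), (0.12432287633419037, 0.060546379536390305), 13.74278736114502)
side [220.4 283.1] 297 [ 0.2361 -0.2745  0.0449] ((0.23623165488243103, -0.27415356040000916), (0.039520833641290665, 0.06190238893032074), 23.870424270629883)
side [333.4 310.1] 306 [ 0.4185 -0.5118  0.0453] ((0.4186374843120575, -0.5120570659637451), (0.057770103216171265, 0.033652640879154205), 45.02075958251953)
mat z 0.0037409385394300294
```

View pics/topc.png

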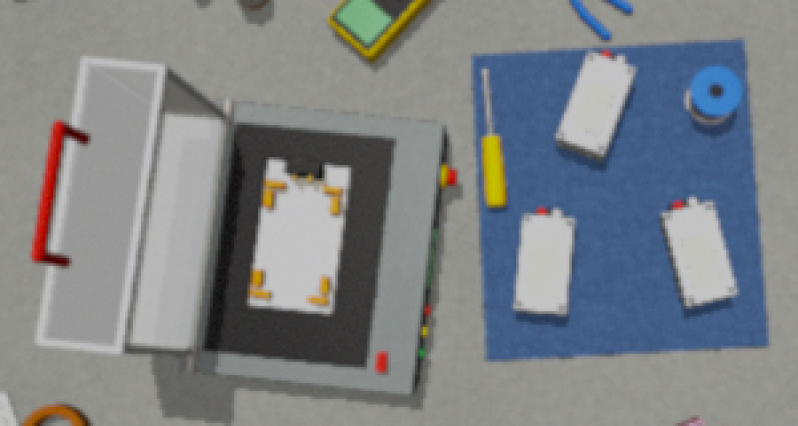

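View pics/sidec.png

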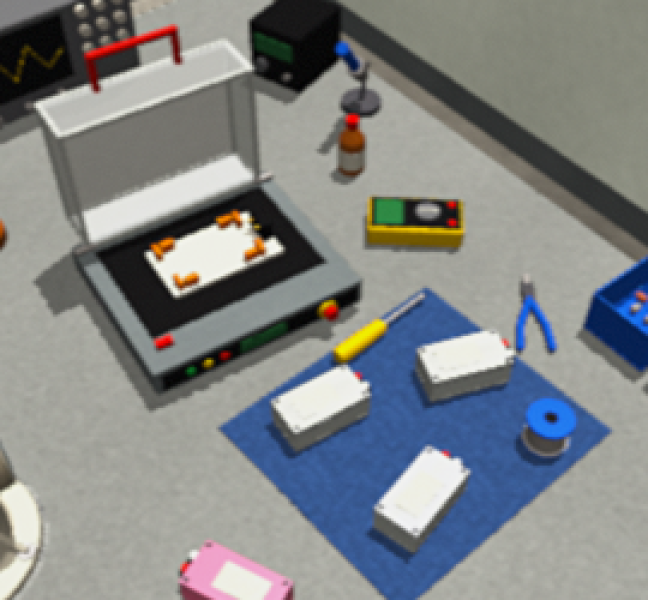

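The three white housings sit on the mat with their red and white terminals facing up the picture (+x). The nest's orange blocks are at about (165,190) in the top view, with the contact block at its +x end (170,163). The red bar is at about (75,172). Next I'll measure all of these accurately.

Run:
```python
from h import *
t,s=load("top"),load("side")
def masks(c):
    hsv=cv2.cvtColor(c["p"],cv2.COLOR_RGB2HSV)
    return hsv,cloud(c)
B={}
for n,c in(("top",t),("side",s)):
    hsv,P=masks(c);z=P[...,2]
    # housing tops by contours, rays onto z=.047
    for (x,y) in((.656,-.189),(.477,-.307),(.464,-.127)):
        m=((z>.0425)&(z<.054)&(np.hypot(P[...,0]-x,P[...,1]-y)<.085)&(hsv[...,1]<70)).astype(np.uint8)
        m=cv2.morphologyEx(m,cv2.MORPH_OPEN,np.ones((3,3),np.uint8))
        cn=max(cv2.findContours(m,0,1)[0],key=cv2.contourArea)[:,0]
        g=np.array([onz(c,u,v,.047)[:2] for u,v in cn],np.float32)
        (cx,cy),(w,h),a=cv2.minAreaRect(g)
        if w<h:a-=90
        print(n,"house",round(cx,4),round(cy,4),"size",round(w,3),round(h,3),"ang",round(a,1),"ztop",np.median(z[m>0]).round(4))
    # orange
    m=cv2.inRange(hsv,(8,130,120),(22,255,255))
    m[(P[...,2]<.06)|(P[...,2]>.1)]=0
    k,l,st,ce=cv2.connectedComponentsWithStats(m)
    q=[(ce[i],st[i,4],np.median(P[l==i],0)) for i in range(1,k) if st[i,4]>8]
    for a in q:print(n,"orange",a[0].round(1),a[1],a[2].round(4))
    # red bar
    m=cv2.inRange(hsv,(0,150,90),(6,255,255))|cv2.inRange(hsv,(174,150,90),(180,255,255))
    m[z<.2]=0
    k,l,st,ce=cv2.connectedComponentsWithStats(m)
    for i in range(1,k):
        if st[i,4]>30: print(n,"red",ce[i].round(1),st[i],np.median(P[l==i],0).round(4)); Q=P[l==i];print(cv2.minAreaRect(Q[:,:2].astype(np.float32)),cv2.minAreaRect(Q[Q[:,2]>np.percentile(Q[:,2],40)][:,:2].astype(np.float32)),np.percentile(Q[:,2],[5,50,95]).round(3))
    # tester deck plate
    m=((abs(z-.0675)<.004)&(hsv[...,1]<40)&(hsv[...,2]>190)&(P[...,1]>0)&(P[...,1]<.3)).astype(np.uint8)
    print(n,"nest plate z",np.median(z[m>0]),cv2.minAreaRect(P[m>0][:,:2].astype(np.float32)))
    m=((abs(z-.06)<.0035)&(P[...,1]>-.05)&(P[...,1]<.4)&(P[...,0]>.2)&(P[...,0]<.7)).astype(np.uint8)
    print(n,"deck",np.median(z[m>0]),cv2.minAreaRect(P[m>0][:,:2].astype(np.float32)))
```

```text
top house 0.6553 -0.188 size 0.06 0.113 ang -20.7 ztop 0.0468
top house 0.4752 -0.3069 size 0.112 0.06 ang 14.4 ztop 0.0469
top house 0.464 -0.1262 size 0.06 0.111 ang -5.5 ztop 0.0468
top orange [156.4 171.6] 39 [0.5454 0.1874 0.0802]
top orange [180.4 174.1] 30 [0.539  0.1132 0.0803]
top orange [151.3 204.4] 19 [0.4427 0.1997 0.0806]
top orange [176.9 207. ] 13 [0.4362 0.1208 0.0813]
top orange [152. 210.] 17 [0.427  0.1976 0.0802]
top orange [174.2 212.5] 13 [0.4204 0.1293 0.0812]
top red [ 72.8 171.4] [ 67 146  13  52 225] [0.5049 0.3227 0.3144]
((0.40637797117233276, 0.12335237860679626), (0.4961570203304291, 0.11930793523788452), 63.70187759399414) ((0.405783474445343, 0.12214939296245575), (0.4934732913970947, 0.11930793523788452), 63.70187759399414) [0.311 0.314 0.318]
top nest plate z 0.06745696649316796 ((0.49447113275527954, 0.15546199679374695), (0.09109430760145187, 0.16249306499958038), 83.4109878540039)
top deck 0.06034602051432824 ((0.48891544342041016, 0.17276424169540405), (0.33285459876060486, 0.319399356842041), 83.55755615234375)
side house 0.6535 -0.1909 size 0.
[... 304 characters left out ...]
97  0.0809]
side orange [226.1 143.2] 38 [0.5384 0.1131 0.0801]
side orange [196.9 156.2] 37 [0.4251 0.1235 0.0805]
side red [174.1  59.7] [156  51  39  27 180] [0.4964 0.3217 0.313 ]
((0.23654016852378845, -0.1698155403137207), (1.1668425798416138, 0.11850256472826004), 61.674110412597656) ((0.2363719642162323, -0.17144334316253662), (1.1638171672821045, 0.11725394427776337), 61.674110412597656) [0.275 0.313 0.318]
side nest plate z 0.06758259349955281 ((0.509162962436676, 0.19955042004585266), (0.20059818029403687, 0.27609995007514954), 89.95692443847656)
side deck 0.06080246507309333 ((0.48761969804763794, 0.17401088774204254), (0.34138423204421997, 0.3210042715072632), 83.52758026123047)
```

Run:
```python
from h import *
t,s=load("top"),load("side")
a=np.radians(-6.5);ex=np.array([np.cos(a),np.sin(a)]);ey=np.array([-ex[1],ex[0]])
for n,c in(("top",t),("side",s)):
    hsv=cv2.cvtColor(c["p"],cv2.COLOR_RGB2HSV);P=cloud(c);z=P[...,2]
    m=cv2.inRange(hsv,(8,110,110),(24,255,255));m[(z<.072)|(z>.09)|(P[...,1]<.08)|(P[...,1]>.24)|(P[...,0]<.38)|(P[...,0]>.6)]=0
    v,u=np.nonzero(m);g=np.array([onz(c,*p,.081)[:2] for p in zip(u,v)])-[.4863,.1557]
    X,Y=g@ex,g@ey
    for sx in(1,-1):
        for sy in(1,-1):
            k=(X*sx>0)&(Y*sy>0);print(n,sx,sy,"x",np.percentile(X[k],[0,10,90,100]).round(4),"y",np.percentile(Y[k],[0,10,90,100]).round(4))
    # deck outline (dark border edge) : front edge of the deck, z .06
    m=(abs(z-.06)<.004)&(P[...,1]>-.02)&(P[...,1]<.24)&(P[...,0]>.3)&(P[...,0]<.68);g=P[m][:,:2]-[.4863,.1557]
    X,Y=g@ex,g@ey;print(n,"deck x",np.percentile(X,[.3,99.7]).round(4),"y",np.percentile(Y,[.3,99.7]).round(4))
    m=cv2.inRange(hsv,(0,140,70),(7,255,255))|cv2.inRange(hsv,(173,140,70),(180,255,255));m=m>0
    m&=(z>.302)&(z<.33)&(P[...,1]>.25)&(P[...,1]<.4)
    Q=P[m];v,u=np.nonzero(m);print(n,"bar",len(Q),Q.mean(0).round(4),np.percentile(Q,[2,98],0).round(4),cv2.minAreaRect(Q[:,:2].astype(np.float32)),"px",u.mean(),v.mean())
    print(" fit",cv2.fitLine(np.c_[u,v].astype(np.float32),2,0,.01,.01).ravel().round(2))
```

```text
top 1 1 x [0.0371 0.0403 0.0647 0.0744] y [0.0103 0.0288 0.0431 0.0455]
top 1 -1 x [0.0366 0.041  0.066  0.0764] y [-0.0438 -0.0424 -0.0251 -0.0019]
top -1 1 x [-0.0669 -0.0656 -0.0419 -0.0392] y [0.0243 0.0298 0.0425 0.0433]
top -1 -1 x [-0.0658 -0.0648 -0.0406 -0.0372] y [-0.0439 -0.0427 -0.0302 -0.0242]
top deck x [-0.158   0.1593] y [-0.1483  0.0967]
top bar 237 [0.5042 0.3228 0.314 ] [[0.4441 0.3133 0.308 ]
 [0.5652 0.3319 0.3184]] ((0.5046578049659729, 0.3236517906188965), (0.011274551972746849, 0.12569287419319153), 83.74748229980469) px 72.81012658227849 171.54430379746836
 fit [ 1.6000e-01 -9.9000e-01  7.2810e+01  1.7154e+02]
side 1 1 x [0.0324 0.0358 0.0637 0.0751] y [0.0153 0.022  0.0434 0.0458]
side 1 -1 x [0.0321 0.0368 0.0627 0.0657] y [-0.0487 -0.0451 -0.0274 -0.0226]
side -1 1 x [-0.0704 -0.0677 -0.0447 -0.038 ] y [0.0163 0.0237 0.0422 0.0447]
side -1 -1 x [-0.0719 -0.0685 -0.0437 -0.039 ] y [-0.0491 -0.0468 -0.0309 -0.0233]
side deck x [-0.1604  0.1577] y [-0.1519  0.0945]
side bar 147 [0.4995 0.3215 0.3134] [[0.4401 0.3125 0.3046]
 [0.5627 0.3313 0.3184]] ((0.5015182495117188, 0.32263463735580444), (0.013577887788414955, 0.12738947570323944), 82.55793762207031) px 173.99319727891157 57.74149659863946
 fit [  0.95  -0.31 173.99  57.74]
```

```bash
cat > go.py <<'E'
# python3 go.py x,y,z,yawdeg ... : shifts in tool axes from present pose
import sys,numpy as np
from cell import r
from scipy.spatial.transform import Rotation as Ro
s=r.sense();w,x,y,z=s["orientation"];R=Ro.from_quat([x,y,z,w]).as_matrix();p=np.array(s["eef_pos"])
yaw=np.degrees(np.arctan2(R[1,0],R[0,0]))
print("t",round(s["time"],2),"p",p.round(4),"yaw",yaw.round(2),"tilt",R[:,2].round(3),"F",np.round(s["contact_force"],2),"open",round(s["opening"],4),"grip",round(s["grip_force"],1),"q1,q6",np.round(np.array(s["q"])[[0,5]],2))
for a in sys.argv[1:]:
    q=np.array([float(v) for v in a.split(",")]);d=R.T@(q[:3]-p)
    print(a,"->",(d/.5).round(4),"yaw",round(-(q[3]-yaw)/45,4),"rows",max(np.linalg.norm(d)/.0417,abs(q[3]-yaw)/7.16).round(1))
E
python3 go.py .19,.24,.23,-15 .3,.05,.2,-10
```

```text
t 0.1 p [0.1805 0.5191 0.2305] yaw -19.19 tilt [-0.001 -0.002 -1.   ] F [ 1.02 -1.1   0.1 ] open 0.085 grip 0.0 q1,q6 [ 1.52 -0.28]
.19,.24,.23,-15 -> [0.2014 0.5209 0.0019] yaw -0.093 rows 6.7
.3,.05,.2,-10 -> [0.534  0.8074 0.0624] yaw -0.2041 rows 11.6
```

>>> step_arm(motion=[{"translation": [0.03, 0.08, 0], "yaw": -0.02}, {"translation": [0.06, 0.16, 0], "yaw": -0.04}, {"translation": [0.09, 0.24, 0], "yaw": -0.06}, {"translation": [0.12, 0.32, 0], "yaw": -0.08}, {"translation": [0.15, 0.4, 0], "yaw": -0.1}, {"translation": [0.18, 0.47, 0], "yaw": -0.1}, {"translation": [0.2, 0.52, 0], "yaw": -0.1}, {"translation": [0.2, 0.52, 0], "yaw": -0.1}], jaw=1)

```text
time: 0.77
eef_pos: [0.1895, 0.2368, 0.2314]
orientation: [-0.001, 0.992, -0.128, -0.0]
contact_force: [0.5, -0.3, -0.7]
opening: 0.0853
grip_force: 0.0
```

```bash
python3 go.py .34,.0,.15,-8 .463,-.1275,.10,-5.6
```

```text
t 0.77 p [0.1895 0.2368 0.2314] yaw -14.75 tilt [-0.     0.002 -1.   ] F [ 0.54 -0.32 -0.73] open 0.0853 grip 0.0 q1,q6 [ 1.43 -0.12]
.34,.0,.15,-8 -> [0.4118 0.3816 0.1621] yaw -0.15 rows 7.0
.463,-.1275,.10,-5.6 -> [0.7146 0.5657 0.2616] yaw -0.2034 rows 11.4
```

>>> step_arm(motion=[{"translation": [0.06, 0.05, 0.02], "yaw": -0.02}, {"translation": [0.12, 0.1, 0.04], "yaw": -0.05}, {"translation": [0.18, 0.16, 0.07], "yaw": -0.08}, {"translation": [0.24, 0.21, 0.1], "yaw": -0.1}, {"translation": [0.3, 0.27, 0.12], "yaw": -0.12}, {"translation": [0.36, 0.32, 0.14], "yaw": -0.14}, {"translation": [0.42, 0.37, 0.16], "yaw": -0.15}, {"translation": [0.47, 0.42, 0.17], "yaw": -0.15}])

```text
time: 1.43
eef_pos: [0.3643, -0.0239, 0.1451]
orientation: [0.0, 0.998, -0.069, -0.0]
contact_force: [0.3, 1.6, -0.2]
opening: 0.0852
grip_force: 0.0
```

```bash
python3 go.py .463,-.1275,.10,-5.6 .463,-.1275,.006,-5.6
```

```text
t 1.43 p [ 0.3643 -0.0239  0.1451] yaw -7.95 tilt [-0.001  0.    -1.   ] F [ 0.32  1.58 -0.23] open 0.0852 grip 0.0 q1,q6 [0.37 1.06]
.463,-.1275,.10,-5.6 -> [0.2243 0.1779 0.09  ] yaw -0.0521 rows 3.6
.463,-.1275,.006,-5.6 -> [0.2245 0.1779 0.278 ] yaw -0.0521 rows 4.8
```

>>> step_arm(motion=[{"translation": [0.056, 0.045, 0.022], "yaw": -0.02}, {"translation": [0.112, 0.09, 0.045], "yaw": -0.04}, {"translation": [0.168, 0.134, 0.07], "yaw": -0.05}, {"translation": [0.225, 0.178, 0.09], "yaw": -0.052}, {"translation": [0.225, 0.178, 0.09], "yaw": -0.052}, {"translation": [0.225, 0.178, 0.13], "yaw": -0.052}, {"translation": [0.225, 0.178, 0.18], "yaw": -0.052}, {"translation": [0.225, 0.178, 0.18], "yaw": -0.052}])

```text
time: 2.1
eef_pos: [0.4595, -0.1251, 0.0518]
orientation: [-0.0, 0.999, -0.05, -0.004]
contact_force: [-1.7, 1.0, -0.9]
opening: 0.0854
grip_force: 0.0
```

```bash
python3 go.py .463,-.1275,.006,-5.6
```

```text
t 2.1 p [ 0.4595 -0.1251  0.0518] yaw -5.7 tilt [-0.009  0.001 -1.   ] F [-1.73  1.05 -0.9 ] open 0.0854 grip 0.0 q1,q6 [0.06 1.41]
.463,-.1275,.006,-5.6 -> [0.0082 0.0041 0.0915] yaw -0.0023 rows 1.1
```

>>> step_arm(motion=[{"translation": [0, 0, 0.03]}, {"translation": [0, 0, 0.06]}, {"translation": [0, 0, 0.085]}, {"translation": [0, 0, 0.097]}, {"translation": [0, 0, 0.097]}, {"translation": [0, 0, 0.097]}])

```text
invalid input at $.motion[0]: expected keys translation, yaw
```

>>> step_arm(motion=[{"translation": [0, 0, 0]}, {"translation": [0, 0, 0]}, {"translation": [0, 0, 0]}, {"translation": [0, 0, 0]}, {"translation": [0, 0, 0]}, {"translation": [0, 0, 0]}], jaw=0)

```text
invalid input at $.motion[0]: expected keys translation, yaw
```

```bash
python3 go.py .463,-.1275,.03,-5.6
```

```text
t 2.1 p [ 0.4595 -0.1251  0.0518] yaw -5.7 tilt [-0.009  0.001 -1.   ] F [-1.73  1.05 -0.9 ] open 0.0854 grip 0.0 q1,q6 [0.06 1.41]
.463,-.1275,.03,-5.6 -> [0.0078 0.0041 0.0435] yaw -0.0023 rows 0.5
```

>>> step_arm(motion=[{"translation": [0, 0, 0.03], "yaw": 0}, {"translation": [0, 0, 0.06], "yaw": 0}, {"translation": [0, 0, 0.085], "yaw": 0}, {"translation": [0, 0, 0.097], "yaw": 0}, {"translation": [0, 0, 0.097], "yaw": 0}, {"translation": [0, 0, 0.097], "yaw": 0}])

```text
time: 2.6
eef_pos: [0.4634, -0.1253, 0.0085]
orientation: [0.0, 0.999, -0.048, 0.0]
contact_force: [0.3, -0.3, -0.5]
opening: 0.0853
grip_force: 0.0
```

>>> step_arm(motion=[{"translation": [0, 0, 0], "yaw": 0}, {"translation": [0, 0, 0], "yaw": 0}, {"translation": [0, 0, 0], "yaw": 0}, {"translation": [0, 0, 0], "yaw": 0}, {"translation": [0, 0, 0], "yaw": 0}, {"translation": [0, 0, 0], "yaw": 0}], jaw=0)

```text
time: 3.1
eef_pos: [0.4638, -0.1254, 0.009]
orientation: [0.0, 0.999, -0.049, 0.001]
contact_force: [-0.7, 2.0, 6.2]
opening: 0.0594
grip_force: 65.7
```

```bash
python3 go.py .463,-.1275,.03,-5.6
```

```text
t 3.1 p [ 0.4638 -0.1254  0.009 ] yaw -5.57 tilt [ 0.002 -0.    -1.   ] F [-0.74  2.04  6.16] open 0.0594 grip 65.7 q1,q6 [0.06 1.41]
.463,-.1275,.03,-5.6 -> [-0.0011  0.0044 -0.0421] yaw 0.0006 rows 0.5
```

>>> step_arm(motion=[{"translation": [0, 0, -0.02], "yaw": 0}, {"translation": [0, 0, -0.04], "yaw": 0}, {"translation": [0, 0, -0.04], "yaw": 0}, {"translation": [0, 0, -0.04], "yaw": 0}, {"translation": [0, 0, -0.04], "yaw": 0}, {"translation": [0, 0, -0.04], "yaw": 0}])

```text
time: 3.6
eef_pos: [0.4623, -0.1253, 0.0271]
orientation: [-0.0, 0.999, -0.049, -0.001]
contact_force: [-0.6, 1.2, -2.3]
opening: 0.0592
grip_force: 65.3
```

>>> step_arm(motion=[{"translation": [0, 0, 0], "yaw": 0}, {"translation": [0, 0, 0], "yaw": 0}, {"translation": [0, 0, 0], "yaw": 0}])

```text
time: 3.85
eef_pos: [0.4627, -0.1253, 0.0275]
orientation: [0.0, 0.999, -0.049, -0.0]
contact_force: [0.2, -0.1, -2.2]
opening: 0.059
grip_force: 65.3
```

>>> step_arm(motion=[{"translation": [0, 0, 0.015], "yaw": 0}, {"translation": [0, 0, 0.03], "yaw": 0}, {"translation": [0, 0, 0.038], "yaw": 0}, {"translation": [0, 0, 0.039], "yaw": 0}, {"translation": [0, 0, 0.039], "yaw": 0}, {"translation": [0, 0, 0.039], "yaw": 0}])

```text
time: 4.35
eef_pos: [0.4625, -0.1253, 0.0089]
orientation: [0.0, 0.999, -0.049, -0.0]
contact_force: [-6.0, 2.3, 12.0]
opening: 0.0594
grip_force: 67.0
```

>>> step_arm(motion=[{"translation": [0, 0, 0], "yaw": 0}, {"translation": [0, 0, 0], "yaw": 0}, {"translation": [0, 0, 0], "yaw": 0}, {"translation": [0, 0, 0], "yaw": 0}, {"translation": [0, 0, 0], "yaw": 0}], jaw=1)

```text
time: 4.77
eef_pos: [0.463, -0.1254, 0.0081]
orientation: [0.0, 0.999, -0.049, -0.0]
contact_force: [-0.3, 0.2, -0.0]
opening: 0.0851
grip_force: 0.0
```

```bash
python3 go.py .463,-.1255,.11,-5.6 .4743,-.308,.1,14.1 .6545,-.1895,.1,-20.6
```

```text
t 4.77 p [ 0.463  -0.1254  0.0081] yaw -5.59 tilt [-0. -0. -1.] F [-0.32  0.23 -0.03] open 0.0851 grip 0.0 q1,q6 [0.06 1.41]
.463,-.1255,.11,-5.6 -> [ 0.000e+00  2.000e-04 -2.039e-01] yaw 0.0002 rows 2.4
.4743,-.308,.1,14.1 -> [ 0.0581  0.3613 -0.1838] yaw -0.4376 rows 4.9
.6545,-.1895,.1,-20.6 -> [ 0.3937  0.0903 -0.1839] yaw 0.3335 rows 5.3
```

>>> step_arm(motion=[{"translation": [0, 0, -0.08], "yaw": 0}, {"translation": [0, 0.0, -0.16], "yaw": 0}, {"translation": [0.01, 0.07, -0.184], "yaw": -0.1}, {"translation": [0.02, 0.14, -0.184], "yaw": -0.2}, {"translation": [0.03, 0.21, -0.184], "yaw": -0.3}, {"translation": [0.045, 0.28, -0.184], "yaw": -0.4}, {"translation": [0.058, 0.34, -0.184], "yaw": -0.4376}, {"translation": [0.058, 0.3613, -0.184], "yaw": -0.4376}])

```text
time: 5.43
eef_pos: [0.4743, -0.3115, 0.0998]
orientation: [0.0, 0.992, 0.122, -0.0]
contact_force: [-0.1, 0.1, 0.0]
opening: 0.0857
grip_force: 0.0
```

>>> step_arm(motion=[{"translation": [0, 0, 0], "yaw": 0}, {"translation": [0, 0, 0.06], "yaw": 0}, {"translation": [0, 0, 0.12], "yaw": 0}, {"translation": [0, 0, 0.12], "yaw": 0}, {"translation": [0, 0, 0.12], "yaw": 0}])

```text
time: 5.85
eef_pos: [0.473, -0.3068, 0.0395]
orientation: [-0.001, 0.992, 0.123, -0.002]
contact_force: [0.2, -0.1, 1.1]
opening: 0.0853
grip_force: 0.0
```

```bash
python3 go.py .4743,-.308,.008,14.1
```

```text
t 5.85 p [ 0.473  -0.3068  0.0395] yaw 14.13 tilt [-0.004  0.001 -1.   ] F [ 0.19 -0.09  1.09] open 0.0853 grip 0.0 q1,q6 [-0.3   2.12]
.4743,-.308,.008,14.1 -> [0.0021 0.003  0.0629] yaw 0.0008 rows 0.8
```

>>> step_arm(motion=[{"translation": [0.001, 0.002, 0.03], "yaw": 0}, {"translation": [0.001, 0.002, 0.063], "yaw": 0}, {"translation": [0.001, 0.002, 0.064], "yaw": 0}, {"translation": [0.001, 0.002, 0.064], "yaw": 0}])

```text
time: 6.18
eef_pos: [0.4755, -0.3087, 0.0096]
orientation: [0.0, 0.992, 0.123, 0.0]
contact_force: [0.3, 0.3, 0.6]
opening: 0.0856
grip_force: 0.0
```

>>> step_arm(motion=[{"translation": [0, 0, 0], "yaw": 0}, {"translation": [0, 0, 0], "yaw": 0}, {"translation": [0, 0, 0], "yaw": 0}, {"translation": [0, 0, 0], "yaw": 0}, {"translation": [0, 0, 0], "yaw": 0}], jaw=0)

```text
time: 6.6
eef_pos: [0.476, -0.3089, 0.0102]
orientation: [0.001, 0.992, 0.123, 0.001]
contact_force: [-0.8, 3.5, 6.5]
opening: 0.0592
grip_force: 66.8
```

>>> step_arm(motion=[{"translation": [0, 0, -0.02], "yaw": 0}, {"translation": [0, 0, -0.04], "yaw": 0}, {"translation": [0, 0, -0.04], "yaw": 0}, {"translation": [0, 0, -0.04], "yaw": 0}, {"translation": [0, 0, -0.04], "yaw": 0}, {"translation": [0, 0, -0.04], "yaw": 0}, {"translation": [0, 0, -0.04], "yaw": 0}])

```text
time: 7.18
eef_pos: [0.4745, -0.3087, 0.0277]
orientation: [-0.0, 0.992, 0.123, -0.0]
contact_force: [-0.2, -0.5, -3.8]
opening: 0.0592
grip_force: 65.8
```

```bash
python3 go.py
```

```text
t 7.18 p [ 0.4745 -0.3087  0.0277] yaw 14.09 tilt [-0.001  0.    -1.   ] F [-0.2  -0.51 -3.78] open 0.0592 grip 65.8 q1,q6 [-0.3   2.12]
```

>>> step_arm(motion=[{"translation": [0, 0, 0.015], "yaw": 0}, {"translation": [0, 0, 0.03], "yaw": 0}, {"translation": [0, 0, 0.037], "yaw": 0}, {"translation": [0, 0, 0.038], "yaw": 0}, {"translation": [0, 0, 0.038], "yaw": 0}, {"translation": [0, 0, 0.038], "yaw": 0}])

```text
time: 7.68
eef_pos: [0.4746, -0.3087, 0.0102]
orientation: [0.0, 0.992, 0.123, -0.0]
contact_force: [-4.8, 4.1, 9.6]
opening: 0.0592
grip_force: 67.3
```

>>> step_arm(motion=[{"translation": [0, 0, 0], "yaw": 0}, {"translation": [0, 0, 0], "yaw": 0}, {"translation": [0, 0, 0], "yaw": 0}, {"translation": [0, 0, 0], "yaw": 0}, {"translation": [0, 0, 0], "yaw": 0}], jaw=1)

```text
time: 8.1
eef_pos: [0.4749, -0.3089, 0.009]
orientation: [-0.0, 0.992, 0.123, -0.0]
contact_force: [-0.0, 1.0, -1.0]
opening: 0.0852
grip_force: 0.0
```

```bash
python3 go.py .475,-.3087,.11,14.1 .6545,-.1895,.11,-20.6
```

```text
t 8.1 p [ 0.4749 -0.3089  0.009 ] yaw 14.1 tilt [-0. -0. -1.] F [-0.02  0.96 -0.96] open 0.0852 grip 0.0 q1,q6 [-0.3   2.12]
.475,-.3087,.11,14.1 -> [ 2.000e-04 -3.000e-04 -2.019e-01] yaw 0.0 rows 2.4
.6545,-.1895,.11,-20.6 -> [ 0.4064 -0.144  -0.202 ] yaw 0.7711 rows 5.7
```

>>> step_arm(motion=[{"translation": [0, 0, -0.08], "yaw": 0}, {"translation": [0, 0.0, -0.16], "yaw": 0}, {"translation": [0.06, -0.02, -0.202], "yaw": 0.15}, {"translation": [0.13, -0.045, -0.202], "yaw": 0.3}, {"translation": [0.2, -0.07, -0.202], "yaw": 0.45}, {"translation": [0.27, -0.1, -0.202], "yaw": 0.6}, {"translation": [0.34, -0.12, -0.202], "yaw": 0.75}, {"translation": [0.4064, -0.144, -0.202], "yaw": 0.7711}])

```text
time: 8.77
eef_pos: [0.6559, -0.1883, 0.1101]
orientation: [0.0, 0.983, -0.182, 0.0]
contact_force: [0.4, -1.8, 0.2]
opening: 0.0855
grip_force: 0.0
```

>>> step_arm(motion=[{"translation": [0, 0, 0], "yaw": 0}, {"translation": [0, 0, 0], "yaw": 0}, {"translation": [0, 0, 0.05], "yaw": 0}, {"translation": [0, 0, 0.11], "yaw": 0}, {"translation": [0, 0, 0.11], "yaw": 0}, {"translation": [0, 0, 0.11], "yaw": 0}])

```text
time: 9.27
eef_pos: [0.6525, -0.1902, 0.0541]
orientation: [0.0, 0.984, -0.179, -0.002]
contact_force: [0.6, -0.8, 0.3]
opening: 0.0855
grip_force: 0.0
```

```bash
python3 go.py .6545,-.1895,.008,-20.6
```

```text
t 9.27 p [ 0.6525 -0.1902  0.0541] yaw -20.64 tilt [-0.004  0.    -1.   ] F [ 0.59 -0.8   0.3 ] open 0.0855 grip 0.0 q1,q6 [-0.05  1.26]
.6545,-.1895,.008,-20.6 -> [ 0.0036 -0.0028  0.0922] yaw -0.0008 rows 1.1
```

>>> step_arm(motion=[{"translation": [0.001, -0.002, 0.04], "yaw": 0}, {"translation": [0.001, -0.002, 0.08], "yaw": 0}, {"translation": [0.001, -0.002, 0.094], "yaw": 0}, {"translation": [0.001, -0.002, 0.094], "yaw": 0}, {"translation": [0.001, -0.002, 0.094], "yaw": 0}])

```text
time: 9.68
eef_pos: [0.656, -0.1893, 0.01]
orientation: [0.0, 0.984, -0.179, 0.001]
contact_force: [0.3, -0.0, 0.4]
opening: 0.0855
grip_force: 0.0
```

>>> step_arm(motion=[{"translation": [0, 0, 0], "yaw": 0}, {"translation": [0, 0, 0], "yaw": 0}, {"translation": [0, 0, 0], "yaw": 0}, {"translation": [0, 0, 0], "yaw": 0}, {"translation": [0, 0, 0], "yaw": 0}], jaw=0)

```text
time: 10.1
eef_pos: [0.6567, -0.1885, 0.0104]
orientation: [-0.0, 0.984, -0.179, 0.002]
contact_force: [-0.5, 1.9, 5.7]
opening: 0.0593
grip_force: 67.7
```

>>> step_arm(motion=[{"translation": [0, 0, -0.02], "yaw": 0}, {"translation": [0, 0, -0.04], "yaw": 0}, {"translation": [0, 0, -0.04], "yaw": 0}, {"translation": [0, 0, -0.04], "yaw": 0}, {"translation": [0, 0, -0.04], "yaw": 0}, {"translation": [0, 0, -0.04], "yaw": 0}, {"translation": [0, 0, -0.04], "yaw": 0}])

```text
time: 10.68
eef_pos: [0.6547, -0.1886, 0.0274]
orientation: [-0.0, 0.984, -0.179, -0.001]
contact_force: [-0.8, -0.4, -7.3]
opening: 0.0594
grip_force: 66.8
```

```bash
python3 go.py .654,-.19,.17,-20.6 .4855,.155,.17,-6.5
```

```text
t 10.68 p [ 0.6547 -0.1886  0.0274] yaw -20.61 tilt [-0.002  0.    -1.   ] F [-0.8  -0.42 -7.28] open 0.0594 grip 66.8 q1,q6 [-0.05  1.26]
.654,-.19,.17,-20.6 -> [-0.0009  0.0031 -0.2851] yaw -0.0002 rows 3.4
.4855,.155,.17,-6.5 -> [-0.5592 -0.5241 -0.2844] yaw -0.3136 rows 9.8
```

>>> step_arm(motion=[{"translation": [0, 0, -0.07], "yaw": 0}, {"translation": [0, 0, -0.14], "yaw": 0}, {"translation": [0, 0, -0.21], "yaw": 0}, {"translation": [0, 0, -0.28], "yaw": 0}, {"translation": [-0.04, -0.04, -0.285], "yaw": -0.03}, {"translation": [-0.09, -0.085, -0.285], "yaw": -0.06}, {"translation": [-0.14, -0.13, -0.285], "yaw": -0.1}, {"translation": [-0.19, -0.18, -0.285], "yaw": -0.14}])

```text
time: 11.35
eef_pos: [0.5967, -0.0703, 0.1703]
orientation: [-0.0, 0.992, -0.124, -0.0]
contact_force: [0.7, 0.5, -7.2]
opening: 0.0594
grip_force: 70.2
```

```bash
python3 go.py .4867,.155,.17,-6.5 .4867,.155,.11,-6.5
```

```text
t 11.35 p [ 0.5967 -0.0703  0.1703] yaw -14.28 tilt [-0.001  0.    -1.   ] F [ 0.68  0.53 -7.16] open 0.0594 grip 70.2 q1,q6 [0.14 1.18]
.4867,.155,.17,-6.5 -> [-0.3243 -0.3823  0.001 ] yaw -0.1729 rows 6.0
.4867,.155,.11,-6.5 -> [-0.3242 -0.3823  0.121 ] yaw -0.1729 rows 6.2
```

>>> step_arm(motion=[{"translation": [-0.055, -0.065, 0], "yaw": -0.03}, {"translation": [-0.11, -0.13, 0], "yaw": -0.06}, {"translation": [-0.165, -0.195, 0], "yaw": -0.09}, {"translation": [-0.22, -0.26, 0], "yaw": -0.12}, {"translation": [-0.27, -0.32, 0], "yaw": -0.15}, {"translation": [-0.31, -0.365, 0], "yaw": -0.173}, {"translation": [-0.324, -0.382, 0], "yaw": -0.173}, {"translation": [-0.324, -0.382, 0], "yaw": -0.173}])

```text
time: 12.02
eef_pos: [0.4868, 0.1566, 0.1709]
orientation: [-0.001, 0.998, -0.055, -0.0]
contact_force: [0.7, -0.6, -7.4]
opening: 0.0596
grip_force: 70.1
```

```bash
python3 go.py .4867,.155,.11,-6.5
```

```text
t 12.02 p [0.4868 0.1566 0.1709] yaw -6.31 tilt [-0.     0.001 -1.   ] F [ 0.66 -0.57 -7.45] open 0.0596 grip 70.1 q1,q6 [0.62 0.84]
.4867,.155,.11,-6.5 -> [0.0002 0.0032 0.1217] yaw 0.0043 rows 1.5
```

>>> step_arm(motion=[{"translation": [0, 0.001, 0.04], "yaw": 0}, {"translation": [0, 0.001, 0.08], "yaw": 0}, {"translation": [0, 0.001, 0.12], "yaw": 0}, {"translation": [0, 0.001, 0.12], "yaw": 0}, {"translation": [0, 0.001, 0.12], "yaw": 0}, {"translation": [0, 0.001, 0.12], "yaw": 0}])

```text
time: 12.52
eef_pos: [0.4893, 0.1534, 0.1122]
orientation: [-0.0, 0.998, -0.057, 0.001]
contact_force: [0.5, 0.8, -6.7]
opening: 0.0592
grip_force: 70.0
```

```bash
python3 go.py .4867,.155,.075,-6.5
python3 - <<'E'
from h import *
from cell import r
a=np.radians(-6.5);ex=np.array([np.cos(a),np.sin(a)]);ey=np.array([-ex[1],ex[0]])
o=[]
for n in("top","side"):
    p,d=r.grab_frame(n);np.savez(f"{n}1.npz",p=p,d=d,**r.calibration(n));c=load(n,1)
    P=cloud(c);z=P[...,2];hsv=cv2.cvtColor(p,cv2.COLOR_RGB2HSV)
    near=(abs(P[...,0]-.486)<.09)&(abs(P[...,1]-.155)<.06)
    m=near&(z>.135)&(z<.16)&(hsv[...,1]<70)&(hsv[...,2]>110)
    zt=np.median(z[m]);g=(P[m][:,:2]-[.4863,.1557]);X,Y=g@ex,g@ey
    print(n,"top z",zt,"X",np.percentile(X,[0,1,5,95,99,100]).round(4),"Y",np.percentile(Y,[0,1,5,95,99,100]).round(4),len(X))
    o.append(cv2.resize(p[100:240,120:260] if n=="top" else p[90:190,150:270],(400,400),interpolation=3))
cv2.imwrite("pics/hov.png",np.hstack(o)[:,:,::-1])
E
```

```text
t 12.52 p [0.4893 0.1534 0.1122] yaw -6.52 tilt [ 0.002  0.    -1.   ] F [ 0.52  0.81 -6.73] open 0.0592 grip 70.0 q1,q6 [0.61 0.85]
.4867,.155,.075,-6.5 -> [-0.0057 -0.0025  0.0743] yaw -0.0005 rows 0.9
top top z 0.14838362243305417 X [-0.0538 -0.0534 -0.0514  0.0573  0.0656  0.0683] Y [-0.0336 -0.0332 -0.0318  0.0205  0.0247  0.0268] 423
side top z 0.14933671119662434 X [-0.0556 -0.0545 -0.0534  0.0546  0.0627  0.0671] Y [-0.0368 -0.0342 -0.0323  0.0228  0.028   0.0354] 298
```

View pics/hov.png

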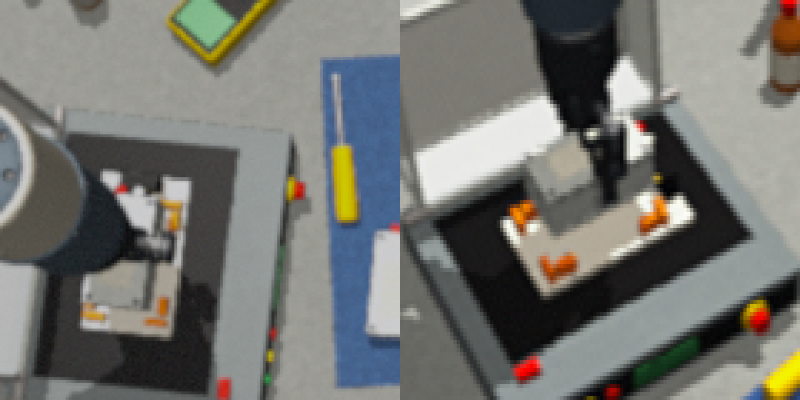

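The held housing is over the nest with its terminals towards the contact block. In both views it sits about 3 mm too far to -y and 2 mm too far to +x, so I'll correct that as it goes down.

```bash
python3 go.py .487,.1565,.088,-6.5 .487,.1565,.075,-6.5
```

```text
t 12.62 p [0.4894 0.1538 0.1125] yaw -6.52 tilt [ 0.003  0.001 -1.   ] F [-0.39  0.8  -6.47] open 0.0589 grip 70.0 q1,q6 [0.61 0.85]
.487,.1565,.088,-6.5 -> [-0.0055 -0.0047  0.049 ] yaw -0.0005 rows 0.6
.487,.1565,.075,-6.5 -> [-0.0056 -0.0046  0.075 ] yaw -0.0005 rows 0.9
```

>>> step_arm(motion=[{"translation": [-0.0055, -0.005, 0], "yaw": 0}, {"translation": [-0.0055, -0.005, 0.02], "yaw": 0}, {"translation": [-0.0055, -0.005, 0.035], "yaw": 0}, {"translation": [-0.0055, -0.005, 0.035], "yaw": 0}, {"translation": [-0.0055, -0.005, 0.035], "yaw": 0}, {"translation": [-0.0055, -0.005, 0.035], "yaw": 0}])

```text
time: 13.12
eef_pos: [0.4858, 0.1563, 0.0932]
orientation: [0.0, 0.998, -0.057, -0.0]
contact_force: [0.9, -0.5, -6.8]
opening: 0.0595
grip_force: 70.0
```

```bash
python3 go.py .487,.1565,.075,-6.5
python3 - <<'E'
from h import *
from cell import r
a=np.radians(-6.5);ex=np.array([np.cos(a),np.sin(a)]);ey=np.array([-ex[1],ex[0]])
for n in("top","side"):
    p,d=r.grab_frame(n);np.savez(f"{n}2.npz",p=p,d=d,**r.calibration(n));c=load(n,2)
    P=cloud(c);z=P[...,2];hsv=cv2.cvtColor(p,cv2.COLOR_RGB2HSV)
    near=(abs(P[...,0]-.486)<.09)&(abs(P[...,1]-.155)<.06)
    for lab,m in (("house",near&(z>.12)&(z<.145)&(hsv[...,1]<70)&(hsv[...,2]>100)),("orange",near&(z>.072)&(z<.09)&(cv2.inRange(hsv,(8,110,80),(24,255,255))>0))):
        g=(P[m][:,:2]-[.4863,.1557]);X,Y=g@ex,g@ey
        k=X<.02
        print(n,lab,np.median(z[m]),"X",np.percentile(X,[0,2,5,95,98,100]).round(4),"Y(rear half)",np.percentile(Y[k],[0,2,5,95,98,100]).round(4),len(X))
E
```

```text
t 13.12 p [0.4858 0.1563 0.0932] yaw -6.5 tilt [-0. -0. -1.] F [ 0.86 -0.54 -6.85] open 0.0595 grip 70.0 q1,q6 [0.62 0.84]
.487,.1565,.075,-6.5 -> [ 0.0023 -0.0007  0.0364] yaw -0.0 rows 0.4
top house 0.12915163343141178 X [-0.0575 -0.0567 -0.055   0.0525  0.0547  0.0626] Y(rear half) [-0.0554 -0.0306 -0.0299  0.0249  0.0272  0.029 ] 410
top orange 0.08099423607208037 X [-0.0669 -0.0662 -0.0658  0.0701  0.075   0.0758] Y(rear half) [-0.0428 -0.0426 -0.0423  0.0395  0.0417  0.0437] 107
side house 0.13041383090293 X [-0.0601 -0.0585 -0.0575  0.0501  0.0521  0.061 ] Y(rear half) [-0.0342 -0.0316 -0.029   0.0264  0.0286  0.0307] 297
side orange 0.08026762395476275 X [-0.0689 -0.0686 -0.0683  0.0625  0.0655  0.0709] Y(rear half) [-0.0457 -0.0447 -0.0443  0.0382  0.0395  0.0418] 101
```

>>> step_arm(motion=[{"translation": [0.002, 0, 0.0], "yaw": 0}, {"translation": [0.002, 0, 0.008], "yaw": 0}, {"translation": [0.002, 0, 0.016], "yaw": 0}, {"translation": [0.002, 0, 0.024], "yaw": 0}, {"translation": [0.002, 0, 0.03], "yaw": 0}, {"translation": [0.002, 0, 0.03], "yaw": 0}, {"translation": [0.002, 0, 0.03], "yaw": 0}])

```text
time: 13.8
eef_pos: [0.4866, 0.1561, 0.078]
orientation: [0.0, 0.998, -0.057, -0.0]
contact_force: [-0.6, -0.7, -6.8]
opening: 0.0594
grip_force: 70.3
```

```bash
python3 go.py .487,.1565,.075,-6.5
```

```text
t 13.8 p [0.4866 0.1561 0.078 ] yaw -6.51 tilt [-0.001 -0.    -1.   ] F [-0.63 -0.71 -6.84] open 0.0594 grip 70.3 q1,q6 [0.62 0.84]
.487,.1565,.075,-6.5 -> [ 0.0008 -0.0009  0.006 ] yaw -0.0003 rows 0.1
```

Still free and already below the block tops, so I'll set it down.

>>> step_arm(motion=[{"translation": [0, 0, 0.002], "yaw": 0}, {"translation": [0, 0, 0.004], "yaw": 0}, {"translation": [0, 0, 0.006], "yaw": 0}, {"translation": [0, 0, 0.007], "yaw": 0}, {"translation": [0, 0, 0.007], "yaw": 0}, {"translation": [0, 0, 0.007], "yaw": 0}])

```text
time: 14.3
eef_pos: [0.4868, 0.1563, 0.0754]
orientation: [-0.0, 0.998, -0.057, 0.0]
contact_force: [-4.5, 0.3, 0.1]
opening: 0.0594
grip_force: 70.8
```

>>> step_arm(motion=[{"translation": [0, 0, 0], "yaw": 0}, {"translation": [0, 0, 0], "yaw": 0}, {"translation": [0, 0, 0], "yaw": 0}, {"translation": [0, 0, 0], "yaw": 0}, {"translation": [0, 0, 0], "yaw": 0}], jaw=1)

```text
time: 14.72
eef_pos: [0.4871, 0.1564, 0.0751]
orientation: [-0.0, 0.998, -0.057, 0.0]
contact_force: [0.5, -0.2, 0.8]
opening: 0.0851
grip_force: 0.0
```

>>> step_arm(motion=[{"translation": [0, 0, -0.04], "yaw": 0}, {"translation": [0, 0, -0.11], "yaw": 0}, {"translation": [0, 0, -0.19], "yaw": 0}, {"translation": [0, 0, -0.27], "yaw": 0}, {"translation": [0, 0, -0.35], "yaw": 0}, {"translation": [0, 0, -0.43], "yaw": 0}, {"translation": [0, 0, -0.5], "yaw": 0}, {"translation": [0, 0, -0.58], "yaw": 0}])

```text
time: 15.38
eef_pos: [0.4862, 0.156, 0.3665]
orientation: [-0.0, 0.998, -0.057, -0.0]
contact_force: [2.0, 0.9, -0.4]
opening: 0.0854
grip_force: 0.0
```

```bash
python3 go.py .4868,.1563,.38,-6.5 .5025,.322,.38,-6.5 .5025,.322,.293,-6.5
```

```text
t 15.38 p [0.4862 0.156  0.3665] yaw -6.51 tilt [-0.  0. -1.] F [ 1.95  0.9  -0.35] open 0.0854 grip 0.0 q1,q6 [0.62 0.84]
.4868,.1563,.38,-6.5 -> [ 0.0012 -0.0008 -0.027 ] yaw -0.0003 rows 0.3
.5025,.322,.38,-6.5 -> [-0.0052 -0.3336 -0.027 ] yaw -0.0003 rows 4.0
.5025,.322,.293,-6.5 -> [-0.0052 -0.3336  0.147 ] yaw -0.0003 rows 4.4
```

>>> step_arm(motion=[{"translation": [0, -0.05, -0.027], "yaw": 0}, {"translation": [0, -0.12, -0.027], "yaw": 0}, {"translation": [0, -0.2, -0.027], "yaw": 0}, {"translation": [-0.003, -0.27, -0.027], "yaw": 0}, {"translation": [-0.005, -0.32, -0.027], "yaw": 0}, {"translation": [-0.005, -0.334, -0.027], "yaw": 0}, {"translation": [-0.005, -0.334, -0.027], "yaw": 0}])

```text
time: 15.97
eef_pos: [0.5031, 0.3243, 0.3767]
orientation: [0.001, 0.998, -0.056, -0.001]
contact_force: [0.2, -0.9, -0.6]
opening: 0.0858
grip_force: 0.0
```

```bash
python3 go.py .5025,.322,.293,-6.5
python3 - <<'E'
from h import *
from cell import r
a=np.radians(-6.5);ex=np.array([np.cos(a),np.sin(a)]);ey=np.array([-ex[1],ex[0]])
o=[]
for n in("top","side"):
    p,d=r.grab_frame(n);np.savez(f"{n}3.npz",p=p,d=d,**r.calibration(n));c=load(n,3)
    P=cloud(c);z=P[...,2];hsv=cv2.cvtColor(p,cv2.COLOR_RGB2HSV)
    near=(abs(P[...,0]-.486)<.09)&(abs(P[...,1]-.155)<.06)
    m=near&(z>.105)&(z<.12)&(hsv[...,1]<70)
    g=(P[m][:,:2]-[.4863,.1557]);X,Y=g@ex,g@ey
    print(n,np.median(z[m]),np.std(z[m]),"X",np.percentile(X,[0,2,98,100]).round(4),"Y",np.percentile(Y,[0,2,98,100]).round(4))
    o.append(cv2.resize(p[100:250,40:350] if n=="top" else p[30:280,120:370],(400,400 if n=="side" else 194),interpolation=3))
o[0]=cv2.copyMakeBorder(o[0],0,206,0,0,0)
cv2.imwrite("pics/placed.png",np.hstack(o)[:,:,::-1])
E
```

```text
t 15.97 p [0.5031 0.3243 0.3767] yaw -6.39 tilt [-0.002 -0.002 -1.   ] F [ 0.21 -0.95 -0.59] open 0.0858 grip 0.0 q1,q6 [0.83 0.63]
.5025,.322,.293,-6.5 -> [-0.0004  0.0045  0.1674] yaw 0.0024 rows 2.0
top 0.11148476021888656 0.0020494858426941738 X [-0.0568 -0.055   0.0532  0.0592] Y [-0.0312 -0.0304  0.0282  0.0307]
side 0.1123264194388011 0.00244134963072043 X [-0.0585 -0.0568  0.052   0.0635] Y [-0.0358 -0.0332  0.0279  0.0312]
```

View pics/placed.png

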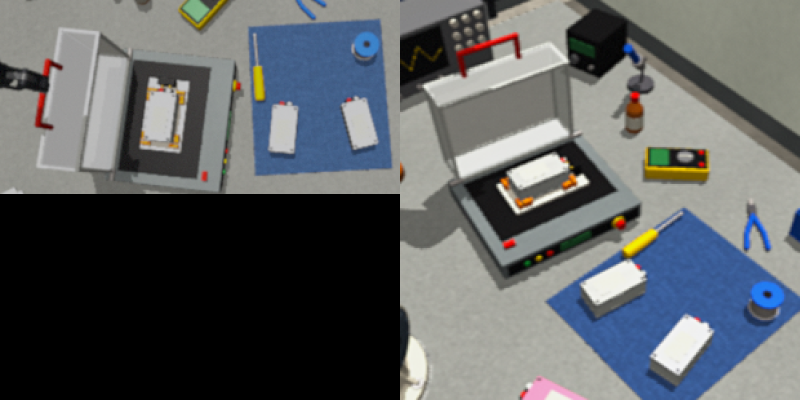

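Run:
```python
from h import *
for n in("top","side"):
    c=load(n,3);x0,y0,sx,sy=(40,100,400/310,194/150) if n=="top" else (120,30,1.6,1.6)
    for X in([.503,.324,.377],[.503,.324,.45],[.5025,.322,.313]):
        p=proj(c,X);print(n,X,p.round(1),"crop",((p-[x0,y0])*[sx,sy]).round(0))
    p=c["p"].copy();u,v=proj(c,[.503,.324,.377]).astype(int);w=p[max(v-80,0):v+80,max(u-80,0):u+80]
    cv2.imwrite(f"pics/tcp_{n}.png",cv2.resize(w,None,fx=2.5,fy=2.5)[:,:,::-1])
a,b=cv2.imread("pics/tcp_top.png"),cv2.imread("pics/tcp_side.png")
h=min(a.shape[0],b.shape[0]);cv2.imwrite("pics/tcp.png",np.hstack([a[:h],b[:h]]));print(a.shape,b.shape)
```

```text
top [0.503, 0.324, 0.377] [ 58.1 167.1] crop [23. 87.]
top [0.503, 0.324, 0.45] [ 38.6 160.5] crop [-2. 78.]
top [0.5025, 0.322, 0.313] [ 73.3 172.2] crop [43. 93.]
side [0.503, 0.324, 0.377] [171.4  38.2] crop [82. 13.]
side [0.503, 0.324, 0.45] [167.2  14.8] crop [ 76. -24.]
side [0.5025, 0.322, 0.313] [174.9  57.4] crop [88. 44.]
(400, 345, 3) (295, 400, 3)
```

View pics/tcp.png

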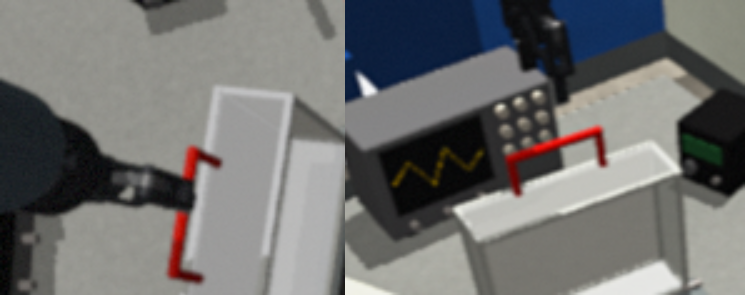

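The seated housing lies flat, its top at 0.112 m, inside the orange blocks. The open gripper is right above the red bar in both views, so I'll go down over it.

>>> step_arm(motion=[{"translation": [0, 0.003, 0.0], "yaw": 0}, {"translation": [0, 0.003, 0.05], "yaw": 0}, {"translation": [0, 0.003, 0.1], "yaw": 0}, {"translation": [0, 0.003, 0.15], "yaw": 0}, {"translation": [0, 0.003, 0.168], "yaw": 0}, {"translation": [0, 0.003, 0.168], "yaw": 0}, {"translation": [0, 0.003, 0.168], "yaw": 0}])

```text
time: 16.65
eef_pos: [0.5034, 0.3201, 0.2958]
orientation: [-0.0, 0.998, -0.057, 0.001]
contact_force: [-0.2, 0.6, 0.1]
opening: 0.0852
grip_force: 0.0
```

>>> step_arm(motion=[{"translation": [0, 0, 0], "yaw": 0}, {"translation": [0, 0, 0], "yaw": 0}, {"translation": [0, 0, 0], "yaw": 0}, {"translation": [0, 0, 0], "yaw": 0}, {"translation": [0, 0, 0], "yaw": 0}, {"translation": [0, 0, 0], "yaw": 0}, {"translation": [0, 0, 0], "yaw": 0}, {"translation": [0, 0, 0], "yaw": 0}], jaw=0)

```text
time: 17.32
eef_pos: [0.5034, 0.3223, 0.2953]
orientation: [-0.002, 0.998, -0.056, 0.001]
contact_force: [-0.7, 7.2, 3.7]
opening: 0.0103
grip_force: 58.5
```

```bash
cat > arc.py <<'E'
import sys,numpy as np
from cell import r
from scipy.spatial.transform import Rotation as Ro
s=r.sense();w,x,y,z=s["orientation"];R=Ro.from_quat([x,y,z,w]).as_matrix();p=np.array(s["eef_pos"])
# present bar angle from the grasp point; then arc about the hinge
hy,hz=.154+.1,.060
a=np.radians(-6.5);ey=np.array([-np.sin(a),np.cos(a)])
hp=np.array([.4858,.1555])+.1*ey
b=np.array([(p[:2]-hp)@ey,p[2]+.019-.060]);rad=np.hypot(*b)
th=np.arctan2(b[1],-b[0])-np.arctan2(70,250)
print("p",p.round(4),"bar rel",b.round(4),"rad",rad.round(4),"theta",th.round(3),"F",np.round(s["contact_force"],1),"open",round(s["opening"],4),"t",round(s["time"],2))
for t in [float(v) for v in sys.argv[1:]]:
    f=t+np.arctan2(70,250);d=np.array([-rad*np.cos(f),rad*np.sin(f)])-b
    print(t,(R.T@np.r_[ey*d[0],d[1]]/.5).round(3))
E
python3 arc.py 1.5 1.4 1.3 1.2 1.1 1.0 .9 .8 .7
```

```text
p [0.5034 0.3223 0.2953] bar rel [0.0678 0.2543] rad 0.2631 theta 1.558 F [-0.7  7.2  3.7] open 0.0103 t 17.32
1.5 [-0.     0.03  -0.007]
1.4 [-0.     0.082 -0.015]
1.3 [-0.     0.134 -0.018]
1.2 [-0.     0.187 -0.016]
1.1 [-0.     0.239 -0.008]
1.0 [-0.     0.29   0.004]
0.9 [-0.     0.339  0.022]
0.8 [-0.     0.387  0.045]
0.7 [-0.     0.432  0.072]
```

```bash
python3 - <<'E'
s=open('arc.py').read()
s=s.replace("for t in [","rad=.2596;f0=th+np.arctan2(70,250);b=rad*np.array([-np.cos(f0),np.sin(f0)])\nfor t in [")
open('arc.py','w').write(s)
E
python3 arc.py 1.5 1.44 1.38 1.32 1.26 1.2 1.14 1.08
```

```text
p [0.5034 0.3223 0.2953] bar rel [0.0678 0.2543] rad 0.2631 theta 1.558 F [-0.7  7.2  3.7] open 0.0103 t 17.32
1.5 [-0.     0.029 -0.007]
1.44 [-0.     0.06  -0.012]
1.38 [-0.     0.091 -0.016]
1.32 [-0.     0.122 -0.018]
1.26 [-0.     0.153 -0.018]
1.2 [-0.     0.184 -0.016]
1.14 [-0.     0.215 -0.012]
1.08 [-0.     0.246 -0.006]
```

>>> step_arm(motion=[{"translation": [0, 0.015, -0.004], "yaw": 0}, {"translation": [0, 0.03, -0.007], "yaw": 0}, {"translation": [0, 0.06, -0.012], "yaw": 0}, {"translation": [0, 0.09, -0.016], "yaw": 0}, {"translation": [0, 0.12, -0.018], "yaw": 0}, {"translation": [0, 0.15, -0.018], "yaw": 0}, {"translation": [0, 0.18, -0.016], "yaw": 0}, {"translation": [0, 0.21, -0.013], "yaw": 0}])

```text
time: 17.98
eef_pos: [0.4918, 0.2172, 0.3024]
orientation: [-0.002, 0.998, -0.056, 0.002]
contact_force: [-2.6, 0.7, 14.1]
opening: 0.0097
grip_force: 58.9
```

```bash
python3 arc.py 1.1 1.05 1 .95 .9 .85 .8 .75 .7 .65 .6
```

```text
p [0.4918 0.2172 0.3024] bar rel [-0.038   0.2614] rad 0.2641 theta 1.153 F [-2.6  0.7 14.1] open 0.0097 t 17.98
1.1 [-0.     0.027  0.005]
1.05 [-0.     0.053  0.01 ]
1.0 [-0.     0.078  0.017]
0.95 [-0.     0.102  0.025]
0.9 [-0.     0.127  0.035]
0.85 [-0.     0.15   0.045]
0.8 [-0.     0.173  0.057]
0.75 [-0.     0.196  0.07 ]
0.7 [-0.     0.218  0.084]
0.65 [-0.     0.239  0.099]
0.6 [-0.001  0.259  0.115]
```

>>> step_arm(motion=[{"translation": [0, 0.027, 0.005], "yaw": 0}, {"translation": [0, 0.053, 0.01], "yaw": 0}, {"translation": [0, 0.078, 0.017], "yaw": 0}, {"translation": [0, 0.102, 0.025], "yaw": 0}, {"translation": [0, 0.127, 0.034], "yaw": 0}, {"translation": [0, 0.15, 0.045], "yaw": 0}, {"translation": [0, 0.173, 0.057], "yaw": 0}, {"translation": [0, 0.196, 0.07], "yaw": 0}])

```text
time: 18.65
eef_pos: [0.4808, 0.1188, 0.266]
orientation: [-0.001, 0.998, -0.057, 0.001]
contact_force: [4.4, 3.0, 2.1]
opening: 0.0098
grip_force: 59.8
```

```bash
python3 arc.py .75 .7 .65 .6 .55 .5 .45 .4 .35 .3
```

```text
p [0.4808 0.1188 0.266 ] bar rel [-0.137  0.225] rad 0.2635 theta 0.751 F [4.4 3.  2.1] open 0.0098 t 18.65
0.75 [-0.  0.  0.]
0.7 [-0.     0.022  0.014]
0.65 [-0.     0.043  0.029]
0.6 [-0.     0.064  0.046]
0.55 [-0.     0.083  0.063]
0.5 [-0.     0.102  0.081]
0.45 [-0.     0.119  0.1  ]
0.4 [-0.     0.136  0.12 ]
0.35 [-0.     0.152  0.14 ]
0.3 [-0.     0.167  0.162]
```

>>> step_arm(motion=[{"translation": [0, 0.022, 0.014], "yaw": 0}, {"translation": [0, 0.043, 0.029], "yaw": 0}, {"translation": [0, 0.064, 0.046], "yaw": 0}, {"translation": [0, 0.083, 0.063], "yaw": 0}, {"translation": [0, 0.102, 0.081], "yaw": 0}, {"translation": [0, 0.119, 0.1], "yaw": 0}, {"translation": [0, 0.136, 0.12], "yaw": 0}, {"translation": [0, 0.152, 0.14], "yaw": 0}])

```text
time: 19.32
eef_pos: [0.4724, 0.0437, 0.195]
orientation: [-0.001, 0.998, -0.057, 0.001]
contact_force: [7.5, 6.5, -1.1]
opening: 0.0098
grip_force: 58.4
```

```bash
python3 arc.py .35 .3 .26 .22 .18 .14 .1 .07 .04 .02 0
```

```text
p [0.4724 0.0437 0.195 ] bar rel [-0.2126  0.154 ] rad 0.2625 theta 0.354 F [ 7.5  6.5 -1.1] open 0.0098 t 19.32
0.35 [-0.     0.001  0.002]
0.3 [-0.     0.016  0.023]
0.26 [-0.     0.027  0.041]
0.22 [-0.     0.037  0.059]
0.18 [-0.     0.047  0.077]
0.14 [-0.     0.055  0.096]
0.1 [-0.     0.063  0.115]
0.07 [-0.     0.069  0.13 ]
0.04 [-0.     0.074  0.145]
0.02 [-0.     0.077  0.154]
0.0 [-0.     0.08   0.164]
```

>>> step_arm(motion=[{"translation": [0, 0.016, 0.023], "yaw": 0}, {"translation": [0, 0.027, 0.041], "yaw": 0}, {"translation": [0, 0.037, 0.059], "yaw": 0}, {"translation": [0, 0.047, 0.077], "yaw": 0}, {"translation": [0, 0.055, 0.096], "yaw": 0}, {"translation": [0, 0.06, 0.108], "yaw": 0}, {"translation": [0, 0.064, 0.12], "yaw": 0}, {"translation": [0, 0.069, 0.13], "yaw": 0}])

```text
time: 19.98
eef_pos: [0.4687, 0.0114, 0.1298]
orientation: [-0.002, 0.998, -0.057, 0.001]
contact_force: [7.3, 12.4, -2.6]
opening: 0.0095
grip_force: 58.5
```

```bash
python3 arc.py .06 .04 .02 0 -.02 -.03
```

```text
p [0.4687 0.0114 0.1298] bar rel [-0.2451  0.0888] rad 0.2607 theta 0.075 F [ 7.3 12.4 -2.6] open 0.0095 t 19.98
0.06 [-0.     0.003  0.007]
0.04 [-0.     0.006  0.017]
0.02 [-0.     0.009  0.027]
0.0 [-0.     0.012  0.037]
-0.02 [-0.     0.015  0.047]
-0.03 [-0.     0.016  0.052]
```

>>> step_arm(motion=[{"translation": [0, 0.001, 0.008], "yaw": 0}, {"translation": [0, 0.003, 0.016], "yaw": 0}, {"translation": [0, 0.004, 0.022], "yaw": 0}, {"translation": [0, 0.005, 0.027], "yaw": 0}, {"translation": [0, 0.006, 0.032], "yaw": 0}, {"translation": [0, 0.006, 0.032], "yaw": 0}])

```text
time: 20.48
eef_pos: [0.4694, 0.0087, 0.1198]
orientation: [-0.002, 0.998, -0.056, 0.004]
contact_force: [-10.7, 15.7, 36.6]
opening: 0.0095
grip_force: 64.6
```

>>> step_arm(motion=[{"translation": [0, 0, 0.004], "yaw": 0}, {"translation": [0, 0, 0.008], "yaw": 0}, {"translation": [0, 0, 0.01], "yaw": 0}, {"translation": [0, 0, 0.01], "yaw": 0}])

```text
time: 20.82
eef_pos: [0.4714, 0.0084, 0.1186]
orientation: [-0.002, 0.998, -0.055, 0.007]
contact_force: [-16.8, 15.1, 57.2]
opening: 0.0094
grip_force: 68.5
```

```bash
python3 arc.py 0
```

```text
p [0.4714 0.0084 0.1186] bar rel [-0.2478  0.0776] rad 0.2596 theta 0.03 F [-16.8  15.1  57.2] open 0.0094 t 20.82
0.0 [-0.     0.005  0.015]
```

>>> step_arm(motion=[{"translation": [0, -0.004, -0.01], "yaw": 0}, {"translation": [0, -0.004, -0.015], "yaw": 0}, {"translation": [0, -0.004, -0.015], "yaw": 0}])

```text
time: 21.07
eef_pos: [0.4711, 0.0087, 0.1191]
orientation: [-0.001, 0.998, -0.056, 0.005]
contact_force: [10.5, 1.0, 0.9]
opening: 0.0095
grip_force: 62.2
```

>>> step_arm(motion=[{"translation": [0, 0, 0], "yaw": 0}, {"translation": [0, 0, 0], "yaw": 0}, {"translation": [0, 0, 0], "yaw": 0}, {"translation": [0, 0, 0], "yaw": 0}], jaw=0.5)

```text
time: 21.4
eef_pos: [0.4657, 0.0078, 0.1162]
orientation: [0.001, 0.998, -0.057, -0.002]
contact_force: [-0.3, 0.4, -0.4]
opening: 0.0427
grip_force: 0.0
```

```bash
python3 go.py
python3 - <<'E'
from h import *
from cell import r
for n in("top","side"):
    p,d=r.grab_frame(n);np.savez(f"{n}4.npz",p=p,d=d,**r.calibration(n));c=load(n,4)
    P=cloud(c);z=P[...,2];hsv=cv2.cvtColor(p,cv2.COLOR_RGB2HSV)
    m=(cv2.inRange(hsv,(0,140,60),(7,255,255))|cv2.inRange(hsv,(173,140,60),(180,255,255)))>0
    m&=(z>.09)&(z<.2)&(abs(P[...,1]-.01)<.08)&(abs(P[...,0]-.47)<.1)
    Q=P[m];print(n,len(Q),Q.mean(0).round(4),np.percentile(Q,[5,50,95],0).round(4))
    cv2.imwrite(f"pics/shut_{n}.png",cv2.resize(p[100:250,50:300] if n=="top" else p[60:230,110:330],(400,280))[:,:,::-1])
cv2.imwrite("pics/shut.png",np.hstack([cv2.imread("pics/shut_top.png"),cv2.imread("pics/shut_side.png")]))
E
```

```text
t 21.4 p [0.4657 0.0078 0.1162] yaw -6.54 tilt [-0.004 -0.001 -1.   ] F [-0.3   0.4  -0.44] open 0.0427 grip 0.0 q1,q6 [0.35 1.1 ]
top 105 [0.4185 0.0279 0.1341] [[0.4086 0.0084 0.1305]
 [0.4171 0.0227 0.1341]
 [0.4373 0.0571 0.139 ]]
side 194 [0.4619 0.022  0.1337] [[ 0.407  -0.0024  0.1269]
 [ 0.4424  0.014   0.135 ]
 [ 0.5346  0.0589  0.1394]]
```

View pics/shut.png

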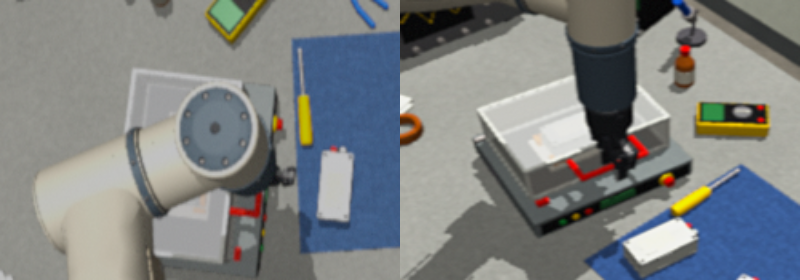

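The hood looks down; I'll rise clear and check its height.

>>> step_arm(motion=[{"translation": [0, 0, -0.02], "yaw": 0}, {"translation": [0, 0, -0.06], "yaw": 0}, {"translation": [0, 0, -0.12], "yaw": 0}, {"translation": [0, 0, -0.2], "yaw": 0}, {"translation": [0, 0.06, -0.26], "yaw": 0}, {"translation": [0, 0.13, -0.26], "yaw": 0}, {"translation": [0, 0.2, -0.26], "yaw": 0}, {"translation": [0, 0.27, -0.26], "yaw": 0}])

```text
time: 22.17
eef_pos: [0.4515, -0.1268, 0.2477]
orientation: [-0.0, 0.998, -0.056, 0.0]
contact_force: [1.4, -0.3, -0.9]
opening: 0.0425
grip_force: 0.0
```

```bash
cat > chk.py <<'E'
from h import *
from cell import r
import sys
k=sys.argv[1];a=np.radians(-6.5);ex=np.array([np.cos(a),np.sin(a)]);ey=np.array([-ex[1],ex[0]])
for n in("top","side"):
    p,d=r.grab_frame(n);np.savez(f"{n}{k}.npz",p=p,d=d,**r.calibration(n));c=load(n,k)
    P=cloud(c);z=P[...,2];hsv=cv2.cvtColor(p,cv2.COLOR_RGB2HSV)
    g=P[...,:2]-[.4857,.1555];X,Y=g@ex,g@ey
    m=(cv2.inRange(hsv,(0,140,60),(7,255,255))|cv2.inRange(hsv,(173,140,60),(180,255,255)))>0
    m&=(z>.115)&(z<.16)&(abs(X)<.065)&(Y<-.13)&(Y>-.17)
    print(n,"bar",m.sum(),"Y",np.median(Y[m]).round(4),"z 50,95",np.percentile(z[m],[50,95]).round(4))
    # hood top rim: front and rear
    for lab,lo,hi in(("front",-.115,-.085),("rear",.07,.1)):
        q=(abs(X)<.13)&(Y>lo)&(Y<hi)&(z>.125)&(z<.17);print(n,lab,q.sum(),np.median(z[q]).round(4) if q.any() else None)
    for x,y in((.4743,-.308),(.463,-.1275)):
        q=(np.hypot(P[...,0]-x,P[...,1]-y)<.08)&(z>.0425)&(z<.06);print(n,"unit",np.median(P[q],0).round(4),q.sum())
E
python3 chk.py 5; python3 go.py
```

```text
top bar 65 Y -0.148 z 50,95 [0.1344 0.1379]
top front 20 0.1343
top rear 286 0.1446
top unit [ 0.4744 -0.3094  0.047 ] 693
top unit [ 0.4252 -0.1228  0.0467] 208
side bar 143 Y -0.1519 z 50,95 [0.1347 0.1388]
side front 490 0.1428
side rear 464 0.1454
side unit [ 0.47   -0.3125  0.0476] 755
side unit [ 0.4601 -0.1291  0.0477] 612
t 22.27 p [ 0.4508 -0.1292  0.2471] yaw -6.78 tilt [-0.001 -0.001 -1.   ] F [ 0.51 -0.35 -0.27] open 0.0423 grip 0.0 q1,q6 [0.06 1.4 ]
```

```bash
python3 go.py .4687,.0065,.247,-6.5 .4687,.0065,.165,-6.5
```

```text
t 22.27 p [ 0.4508 -0.1292  0.2471] yaw -6.78 tilt [-0.001 -0.001 -1.   ] F [ 0.51 -0.35 -0.27] open 0.0423 grip 0.0 q1,q6 [0.06 1.4 ]
.4687,.0065,.247,-6.5 -> [ 3.500e-03 -2.738e-01 -1.000e-04] yaw -0.0063 rows 3.3
.4687,.0065,.165,-6.5 -> [ 0.0037 -0.274   0.1639] yaw -0.0063 rows 3.8
```

>>> step_arm(motion=[{"translation": [0, -0.07, 0], "yaw": 0}, {"translation": [0, -0.14, 0], "yaw": 0}, {"translation": [0.002, -0.21, 0.0], "yaw": 0}, {"translation": [0.003, -0.272, 0.03], "yaw": 0}, {"translation": [0.003, -0.272, 0.09], "yaw": 0}, {"translation": [0.003, -0.272, 0.14], "yaw": 0}, {"translation": [0.003, -0.272, 0.164], "yaw": 0}, {"translation": [0.003, -0.272, 0.164], "yaw": 0}], jaw=0)

```text
time: 22.93
eef_pos: [0.4664, 0.0095, 0.1619]
orientation: [0.001, 0.998, -0.057, -0.004]
contact_force: [-0.6, -0.3, -0.6]
opening: 0.0002
grip_force: 0.0
```

>>> step_arm(motion=[{"translation": [0, 0, 0.0], "yaw": 0}, {"translation": [0, 0, 0.015], "yaw": 0}, {"translation": [0, 0, 0.03], "yaw": 0}, {"translation": [0, 0, 0.045], "yaw": 0}, {"translation": [0, 0, 0.053], "yaw": 0}, {"translation": [0, 0, 0.053], "yaw": 0}, {"translation": [0, 0, 0.053], "yaw": 0}])

```text
time: 23.52
eef_pos: [0.4689, 0.0092, 0.1387]
orientation: [0.0, 0.998, -0.057, -0.0]
contact_force: [0.7, -0.9, -0.6]
opening: -0.0001
grip_force: 0.0
```

```bash
python3 go.py .4687,.0065,.135,-6.5
```

```text
t 23.52 p [0.4689 0.0092 0.1387] yaw -6.52 tilt [-0. -0. -1.] F [ 0.7  -0.85 -0.55] open -0.0001 grip 0.0 q1,q6 [0.36 1.1 ]
.4687,.0065,.135,-6.5 -> [0.0002 0.0053 0.0073] yaw -0.0004 rows 0.1
```

>>> step_arm(motion=[{"translation": [0, 0.004, 0.002], "yaw": 0}, {"translation": [0, 0.005, 0.004], "yaw": 0}, {"translation": [0, 0.005, 0.006], "yaw": 0}, {"translation": [0, 0.005, 0.008], "yaw": 0}, {"translation": [0, 0.005, 0.01], "yaw": 0}, {"translation": [0, 0.005, 0.01], "yaw": 0}])

```text
time: 24.02
eef_pos: [0.4689, 0.0067, 0.1358]
orientation: [0.0, 0.998, -0.057, 0.001]
contact_force: [-6.0, 1.1, 12.8]
opening: 0.0003
grip_force: 6.4
```

The fingertips meet the bar at 0.136 m with 13 N, which is the height of the shut stop. I'll retreat and hand in.

>>> step_arm(motion=[{"translation": [0, 0, -0.02], "yaw": 0}, {"translation": [0, 0, -0.07], "yaw": 0}, {"translation": [0, 0, -0.14], "yaw": 0}, {"translation": [0, 0, -0.2], "yaw": 0}, {"translation": [0, 0.07, -0.24], "yaw": 0}, {"translation": [0, 0.12, -0.24], "yaw": 0}, {"translation": [0, 0.12, -0.24], "yaw": 0}, {"translation": [0, 0.12, -0.24], "yaw": 0}])

```text
time: 24.68
eef_pos: [0.4617, -0.0535, 0.254]
orientation: [-0.0, 0.998, -0.058, 0.0]
contact_force: [1.0, 0.4, -0.6]
opening: 0.0003
grip_force: 0.0
```

```bash
python3 go.py; python3 chk.py 6; python3 -c "
from cell import r
print(r.sign_off())"
```

```text
t 24.68 p [ 0.4617 -0.0535  0.254 ] yaw -6.64 tilt [ 0.001  0.    -1.   ] F [ 0.96  0.41 -0.63] open 0.0003 grip 0.0 q1,q6 [0.22 1.23]
top bar 74 Y -0.1489 z 50,95 [0.1341 0.137 ]
top front 265 0.1439
top rear 83 0.145
top unit [ 0.4747 -0.3092  0.047 ] 687
top unit [ 0.4595 -0.1289  0.0469] 642
side bar 175 Y -0.1513 z 50,95 [0.1347 0.1384]
side front 526 0.1418
side rear 414 0.1454
side unit [ 0.4703 -0.3124  0.0478] 751
side unit [ 0.4594 -0.129   0.0478] 612
the job is handed in; nothing more can be done
None
```

Job handed in at 24.7 s: the heavy housing (about 7.3 N when lifted) lies flat in the nest with its terminals towards the contact block, the hood is shut to its stop, and both light housings stand flat on the mat with the spool and screwdriver untouched.

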